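# Fetch the rear change gear from a full pin by way of the spare pin

## Task

The large change gear sits at the back of the full storage pin. Take the two smaller gears in front of it off, one after the other, and park both on the empty pin: each pushed over the spring balls and on by feel until it stops, so that the two end up pressed snugly together against that pin's collar. Then take the large gear off and set it down gently in the tray. The pins bend easily, so never load a stand with more than 30 N, drop none of the gears and leave the other things on the bench where they are.

Things in the scene. Friction and masses are not known exactly. Their poses are not given: they have to be found in the camera images.
- stand_a: FULL storage stand, grey, fixed. Origin: centre of the post's underside; z up, x from pin tip to post (pin points along -x, to the robot). Post 24 x 36 mm, 133 high; base 60 mm wide, x -60 to +36 mm, 12 high. Level steel pin, 17.5 mm thick, axis at y 0, z 115 mm, from x -12 to -112 mm. Behind the large gear a 31 mm thick collar, its front at x -41.5 mm. May swap sides with stand_b.
- full_tip (a point): end of the full pin, on its axis (last 6 mm taper to 11.6 mm); axes as its stand. Spring balls left and right of the pin, 12 mm behind the tip, stand 2.2 mm proud: a gear going on or off clicks over them at roughly 5 to 15 N. Behind them, from the back: large gear (centre near stand x -51 mm), then medium and small in either order (near -69 and -87), hubs almost touching.
- stand_b: EMPTY (spare) storage stand, otherwise identical to stand_a: same frame, sizes, pin and spring balls. A shaft collar (10 mm wide, 31 mm thick) is screwed tight on its pin as the stop for the gears; its front face may be set anywhere from x -30 to -54 mm and is not measured: find it by feel.
- spare_tip (a point): end of the spare pin, on its axis; axes as its stand. A gear is behind the balls once its centre is over 24 mm behind the tip; from there it slides freely to the collar (under 2 N if held centred). The first gear ends with its hub on the collar (centre 9 mm in front of its face), the second with its hub on the first (18 mm apart). Meet stops slowly (15 mm/s). Snug: pressed along the pin with 5 to 15 N for half a second.
- gear_small: plain steel spur gear, 22 teeth, 48 mm over the tooth tips, about 170 g. Tooth ring 10 mm wide, midway on a hub 18 mm long and 30 mm in diameter; bore 20 mm. Origin: centre of the bore, midway along the hub; x = gear axis, at the start along stand_a's x (it may spin about it). Hangs on its bore, so about 1.2 mm below the pin axis. The smaller of the two front gears.
- gear_medium: plain steel spur gear, 26 teeth, 56 mm over the tooth tips, about 220 g. Tooth ring 10 mm wide, midway on a hub 18 mm long and 30 mm in diameter; bore 20 mm. Origin: centre of the bore, midway along the hub; x = gear axis, at the start along stand_a's x (it may spin about it). Hangs on its bore, so about 1.2 mm below the pin axis. The larger of the two front gears.
- gear_large: plain steel spur gear, 30 teeth, 64 mm over the tooth tips, about 280 g. Tooth ring 10 mm wide, midway on a hub 18 mm long and 30 mm in diameter; bore 20 mm. Origin: centre of the bore, midway along the hub; x = gear axis, at the start along stand_a's x (it may spin about it). Hangs on its bore, so about 1.2 mm below the pin axis. The rear one, the one wanted.
- tray: open grey sheet-metal parts tray, fixed; 125 mm in its x, 185 mm in its y, walls 18 mm high and 3 mm thick, floor 3 mm above the bench. Origin at the centre of its underside. The gear may stand on its teeth or lie in it.
- spanner: bystander: steel combination spanner, 166 x 27 x 8 mm, lying at the front left. Origin at the centre of its underside; x along it. Leave it alone.
- oil_pen: bystander: oiler pen, dark barrel with a red cap, 130 x 16 x 16 mm, lying between the right-hand stand and the clear bin. Origin at the centre of its underside; x along it. Leave it alone.
- tape_measure: bystander: yellow tape measure standing to the right of the tray, 35 x 84 x 64 mm high. Origin at the centre of its underside. Leave it alone.

How it is judged:
By the outcome, as a careful person would: the job done as asked, in the order asked, and still so for the second after the job is handed in, with the robot touching nothing.
It also fails if it takes over 72 s, if anything falls off the work surface, if the arm or the gripper's body presses on something with over 40 N, if the wrist force passes 120 N, or if a joint passes its speed limit or range.

## Robot

A 6-joint arm with a two-finger parallel gripper is mounted at the origin on the work surface; the furniture and walls round the work are solid. World frame = base frame: x ahead of the robot, y to its left, z up, the work surface at z = 0. Lengths are in m, angles in rad, forces in N, time in s.
With the tool pointing down it reaches from about 0.4 to 0.825 m from the base axis. Payload 7 kg.
Tool frame: the origin (TCP) lies at the very end of the fingers, on their centre line; the grasp point (between the pads) lies 19 mm behind it (bot.hold_point_z is the distance from the TCP to the grasp point, in m); z points along the fingers, y is the line along which they close (so a half turn about z gives the same grasp; the last joint's range is limited). The gripper opens to 88 mm and grips with 3 to 60 N. Pads are 19 mm wide; open, the fingers measure 130 mm over their backs; the gripper's body (78 mm by 193 mm) begins 47 mm behind the grasp point.
Start: joints at [1.595, 0.359, 0.012, 0, -1.224, -0.288], TCP at [0.176, 0.652, 0.227] pointing down, gripper open.
Joint ranges: [-3.07, 3.07], [-1.43, 2.12], [-1.02, 1.25], [-3.03, 1.67], [-3.05, -0], [-3.03, 3.03]. Speed limits (rad/s): [2.39, 2.39, 3.01, 3.14, 3.14, 3.14].

## Interface

Orientations are given as [roll, pitch, yaw] about the fixed x, y, z axes, in that order (R = Rz(yaw) Ry(pitch) Rx(roll)).
In Python, from cell import status, optics, finish_job, spotter, bot gives the robot as it stands. The module is installed in compiled form; this text tells all that it offers.
- The arm moves only by the tool send_rows, never from a script. Its argument "targets" is a list of rows, each a list of 5 numbers: the gripper command: -1 is shut, 1 is fully open, values between are in proportion, then the shift along the tool's x, y, z in cm, then the turn about the tool's z in degrees. A call has 1 to 12 rows; each row is the pose to reach, as a shift and turn from the pose commanded when the call began, along the tool's axes at that moment; what a row does not reach only later rows make up. A row lasts 1/10 s, in which the tool goes at most 50 mm and 8.59 degrees, less where a joint would pass 70% of its speed; a pose out of reach is approached as far as the arm can. A call with a gripper value outside its range is refused whole. The fingers move at their own pace and stop on an object; "grip_force" is the grip in N (left out, the last holds). Time passes only in rows, so rows that repeat a pose let the fingers close. It gives the time, the measured TCP pose, the force, the opening and the grip force at its end, in the units of the state.
- status.state(): the state, without advancing time (a new reading comes with each control period).
- optics.capture(name): name is "scene" or "top" or "wrist"; returns a dict with "pixels" (480x640x3 uint8, blue, green, red), "fov_y" (degrees; the focal length in pixels is half the picture's height over the tangent of half this angle, whatever the lens; pixels are square), "cx", "cy" (the principal point, pixels), "distortion" ([k1, k2, p1, p2, k3] as OpenCV has them; the pictures are not rectified), "extrinsics" (4x4, takes a point from camera to world coordinates). Camera axes: x right, y down, z forward; pixel columns grow to the right and rows downward; lengths in m; the calibration is good to about 2 mm. A picture is of the moment at which its call begins. There is no depth.
- finish_job(): hands the job in; it is judged then, once.
Trained networks look in a picture, given as the dict that the camera call returned (one of the last four; its "shot" number tells which), for a name from the list of things; names that differ only in an ending like _2 or _b are one class to them, and where a whole thing is asked for, a point or a joint stands for the part that bears it (a point fixed in the world has none). Each returns a list of dicts, best first, with "conf" (0 to 1); they miss things now and then, are a little off and sometimes report something else, mostly with a low value. They report only what shows in the picture. A call takes as long as a camera call.
- spotter.find_in(picture, label): "centre" ([row, column] in pixels, amid what is visible of it).
The state is a dict: "clock": time; "joint_pos": joint angles; "dq": joint speeds; "joint_torque": joint torques, N m; "tool_pos": TCP position; "tcp_rot": TCP orientation; "ft_force": force on the tool from outside, world axes, zero at the start; "moment": the same for the moment, N m; "finger_gap": finger opening in m; "finger_force": force on a finger pad.
Only numpy, scipy, OpenCV 4.12 (cv2) and the standard library are available. Lean on these libraries where they do the work, as an engineer would, in place of code of your own. Each camera call takes 0.05 s, during which the arm holds its last target. There are 200 camera calls.

## Working session

There is one attempt and no reset: what is moved stays moved. The work goes in short steps, Python scripts to look and compute and a tool call to move; the robot and the scene stay as the last step left them, time stands still between calls to the robot, and variables do not carry over. Pictures are saved under pics/ and viewed, at most 10 in all, crops included, and the job is handed in when it is done.

Besides the shell and the picture viewer there is one more tool, called after "Call:" as name(argument=value, ...), one argument or row to a line, values as JSON. send_rows: Moves the arm, as the interface text tells. Its arguments: {"type":"object","properties":{"targets":{"type":"array"},"grip_force":{"type":"number"}},"required":["targets"]}

```bash
mkdir -p pics; ls; python3 - <<'E'
from cell import status, optics, spotter, bot
import cv2, numpy as np
print(status.state(), bot.hold_point_z)
for n in ["scene","top"]:
    p=optics.capture(n); cv2.imwrite(f"pics/{n}0.png",p["pixels"])
    print(n,p["fov_y"],p["cx"],p["cy"],p["distortion"]); print(np.round(p["extrinsics"],4).tolist())
    for l in ["stand_a","full_tip","spare_tip","gear_small","gear_medium","gear_large","tray","spanner","oil_pen","tape_measure"]:
        print(l,[(np.round(d["centre"]).tolist(),round(d["conf"],2)) for d in spotter.find_in(p,l)][:3])
E
```

```text
pics
{'clock': 0.0, 'joint_pos': array([ 1.59513537e+00,  3.59374900e-01,  1.10651749e-02, -3.81196639e-04,
       -1.22409435e+00, -2.88108671e-01]), 'dq': array([-2.83899989e-04, -9.04236485e-04,  2.23592618e-03,  2.75380084e-05,
        1.37767971e-03, -4.06108384e-04]), 'joint_torque': array([ 3.65491906e-04, -5.82710230e+01,  2.93077809e+01,  6.99805051e+00,
        7.07758343e-03, -1.36320973e-04]), 'tool_pos': array([0.17586906, 0.65117764, 0.22562759]), 'tcp_rot': array([ 3.13994934e+00, -1.13292059e-04, -2.63899348e-01]), 'ft_force': array([ 0.64118924, -0.07012988,  1.44998479]), 'moment': array([ 0.01215784,  0.00145578, -0.00853224]), 'finger_force': 0.0, 'finger_gap': 0.08747755860053322} 0.0188
scene 51.368311930345556 313.0166252156508 235.22053416228766 [0.03116855 0.         0.         0.         0.        ]
[[-0.7459, -0.4037, 0.5297, 0.0966], [-0.6657, 0.4266, -0.6123, 0.4285], [0.0212, -0.8094, -0.5869, 0.6051], [0.0, 0.0, 0.0, 1.0]]
stand_a [([295.0, 189.0], 0.68), ([237.0, 261.0], 0.6)]
full_tip [([296.0, 192.0], 0.6)]
spare_tip [([242.0, 264.0], 0.78)]
gear_sma
[... 274 characters left out ...]
asure [([257.0, 396.0], 0.68)]
top 42.81966482324382 313.96958977353347 237.80863962794493 [-0.05327808  0.          0.          0.          0.        ]
[[0.0027, -0.9914, 0.1309, 0.4172], [-0.9999, -0.0047, -0.0151, -0.0516], [0.0156, -0.1308, -0.9913, 1.2321], [0.0, 0.0, 0.0, 1.0]]
stand_a [([208.0, 309.0], 0.56)]
full_tip [([197.0, 237.0], 0.93)]
spare_tip [([208.0, 313.0], 0.92)]
gear_small [([232.0, 230.0], 0.8), ([293.0, 303.0], 0.49)]
gear_medium [([224.0, 229.0], 0.64)]
gear_large [([216.0, 229.0], 0.74)]
tray [([295.0, 303.0], 0.89)]
spanner [([306.0, 223.0], 0.85)]
oil_pen [([231.0, 354.0], 0.91), ([211.0, 307.0], 0.25)]
tape_measure [([292.0, 398.0], 0.64), ([294.0, 304.0], 0.16)]
```

```bash
python3 - <<'E'
import cv2
a=cv2.imread("pics/top0.png")[150:350,150:450]; cv2.imwrite("pics/top0c.png",cv2.resize(a,(800,533),interpolation=cv2.INTER_CUBIC))
a=cv2.imread("pics/scene0.png")[180:400,120:420]; cv2.imwrite("pics/scene0c.png",cv2.resize(a,(800,587),interpolation=cv2.INTER_CUBIC))
E
```

```text
(no output)
```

View pics/top0c.png

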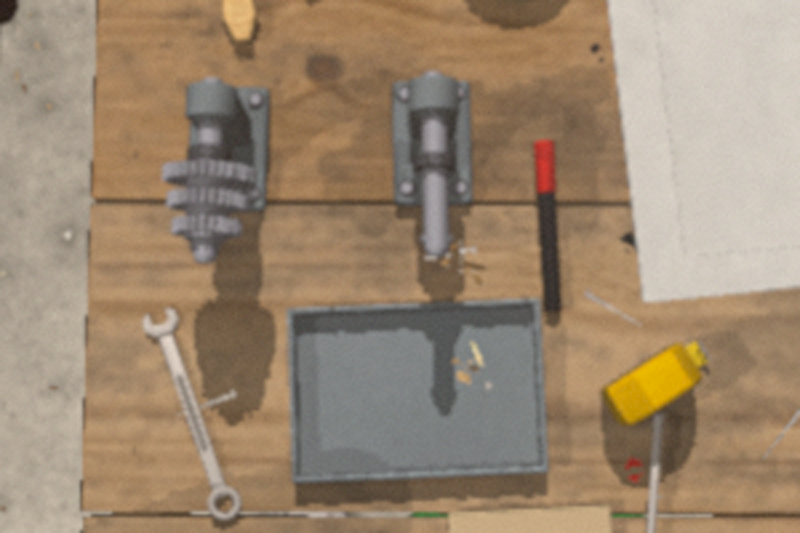

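View pics/scene0c.png

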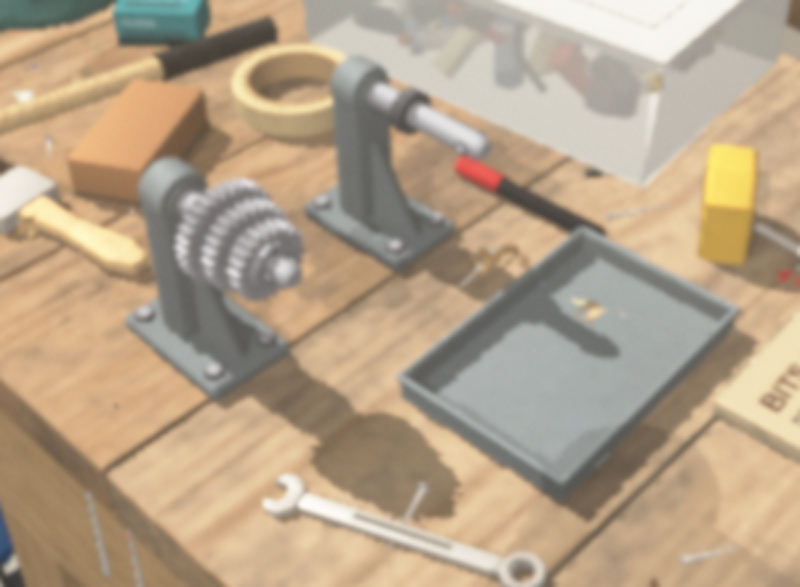

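Front to back on the left-hand full pin I see small, medium, large. The tips are at about (row 247, col 226) for the full pin and (row 246, col 313) for the spare. The spare collar is near (row 209, col 313). Next I'll turn these into positions.

```bash
cat > h.py <<'E'
import numpy as np, cv2
from cell import status, optics, spotter, bot
from scipy.spatial.transform import Rotation as R
def K(p):
    h,w=p["pixels"].shape[:2]; f=h/2/np.tan(np.radians(p["fov_y"]/2)); return np.array([[f,0,p["cx"]],[0,f,p["cy"]],[0,0,1]])
def ray(p,rc):
    u=cv2.undistortPoints(np.array([[[rc[1],rc[0]]]],float),K(p),np.array(p["distortion"]))[0,0]
    T=np.array(p["extrinsics"]); d=T[:3,:3]@[u[0],u[1],1]; return T[:3,3],d/np.linalg.norm(d)
def plane(p,rc,z):
    o,d=ray(p,rc); return o+d*(z-o[2])/d[2]
def proj(p,X):
    T=np.linalg.inv(p["extrinsics"]); r=cv2.Rodrigues(T[:3,:3])[0]
    q=cv2.projectPoints(np.array(X,float).reshape(-1,3),r,T[:3,3],K(p),np.array(p["distortion"]))[0][:,0]; return q[:,::-1]
def tri(ps,rcs):
    A=np.zeros((3,3));b=np.zeros(3)
    for p,rc in zip(ps,rcs):
        o,d=ray(p,rc);M=np.eye(3)-np.outer(d,d);A+=M;b+=M@o
    return np.linalg.solve(A,b)
def st():
    s=status.state(); print(round(s["clock"],2),np.round(s["tool_pos"],4),np.round(s["tcp_rot"],4),"F",np.round(s["ft_force"],1),"gap",round(s["finger_gap"],4),s["finger_force"]); return s
def delta(target,yaw):
    "cm shift in tool axes and deg turn about tool z, from measured pose"
    s=status.state(); Rt=R.from_euler("xyz",s["tcp_rot"]).as_matrix()
    print("shift cm",np.round(Rt.T@(np.array(target)-s["tool_pos"])*100,2),"turn deg",np.round(-np.degrees(yaw-s["tcp_rot"][2]),2))
E
python3 - <<'E'
from h import *
p=optics.capture("top"); c=lambda x,y:(150+y/2.667,150+x/2.667)
P=lambda n,x,y,z:print(n,np.round(plane(p,c(x,y),z),4))
P("full tip",204,260,.115);P("full post top",212,95,.133);P("full gear S",206,226,.115)
P("full post back top",210,78,.133)
P("spare tip",435,256,.115);P("spare post",434,92,.133);P("spare base c L",395,200,.012);P("spare base c R",470,200,.012);P("spare base back L",392,85,.012);P("spare base back R",468,85,.012)
P("base full BR",269,88,.012);P("base full FR",263,210,.012)
P("collar",433,158,.13)
for a in [(290,310),(541,300),(547,470),(296,480)]: P("tray",*a,.018)
w=optics.capture("wrist"); s=st(); Rt=R.from_euler("xyz",s["tcp_rot"]).as_matrix(); T=np.array(w["extrinsics"])
print(np.round(Rt.T@T[:3,:3],3).tolist(),np.round(Rt.T@(T[:3,3]-s["tool_pos"]),4),w["fov_y"])
E
```

```text
full tip [0.546  0.0919 0.115 ]
full post top [0.658  0.0866 0.133 ]
full gear S [0.5697 0.091  0.115 ]
full post back top [0.6699 0.0882 0.133 ]
spare tip [ 0.5495 -0.067   0.115 ]
spare post [ 0.6609 -0.0658  0.133 ]
spare base c L [ 0.6042 -0.0381  0.012 ]
spare base c R [ 0.6045 -0.0948  0.012 ]
spare base back L [ 0.693  -0.0353  0.012 ]
spare base back R [ 0.6934 -0.0933  0.012 ]
base full BR [0.6901 0.0585 0.012 ]
base full FR [0.5961 0.0614 0.012 ]
collar [ 0.6154 -0.0653  0.13  ]
tray [0.52   0.0395 0.018 ]
tray [ 0.5283 -0.1477  0.018 ]
tray [ 0.4024 -0.1515  0.018 ]
tray [0.3946 0.0334 0.018 ]
1.2 [0.176  0.6516 0.2266] [-3.1416 -0.     -0.2638] F [0.4 0.7 0.1] gap 0.0875 0.0
[[-0.0, -0.951, -0.309], [1.0, -0.0, 0.0], [-0.0, -0.309, 0.951]] [ 0.0846  0.0009 -0.1568] 62.962092346229205
```

Call:
send_rows(
  targets=[
    [1,47.9,53,-2.3,-15.1],
    [1,47.9,53,-2.3,-15.1],
    [1,47.9,53,-2.3,-15.1],
    [1,47.9,53,-2.3,-15.1],
    [1,47.9,53,-2.3,-15.1],
    [1,47.9,53,-2.3,-15.1],
    [1,47.9,53,-2.3,-15.1],
    [1,47.9,53,-2.3,-15.1],
    [1,47.9,53,-2.3,-15.1],
    [1,47.9,53,-2.3,-15.1],
    [1,47.9,53,-2.3,-15.1],
    [1,47.9,53,-2.3,-15.1],
  ],
  grip_force=40,
)

```text
clock: 2.4
tool_pos: [0.4487, 0.1154, 0.2465]
tcp_rot: [-3.141, -0.001, 0.0]
ft_force: [0.7, 0.9, 0.7]
finger_gap: 0.0874
finger_force: 0.0
```

Call:
send_rows(
  targets=[
    [1,5.1,10,0,0],
    [1,5.1,10,0,0],
    [1,5.1,10,0,0],
    [1,5.1,10,0,0],
    [1,5.1,10,0,0],
  ],
)

```text
clock: 2.9
tool_pos: [0.4989, 0.0174, 0.2458]
tcp_rot: [-3.141, 0.0, -0.001]
ft_force: [0.5, 0.2, -0.2]
finger_gap: 0.0875
finger_force: 0.0
```

```bash
python3 - <<'E'
from h import *
s=st(); p=optics.capture("wrist"); cv2.imwrite("pics/w1.png",p["pixels"]); import pickle; pickle.dump(p,open("w1.pkl","wb"))
t=optics.capture("top"); cv2.imwrite("pics/top1.png",t["pixels"])
E
```

```text
2.9 [0.4989 0.0174 0.2458] [-3.1414e+00  2.0000e-04 -1.2000e-03] F [ 0.5  0.2 -0.2] gap 0.0875 0.0
```

View pics/w1.png

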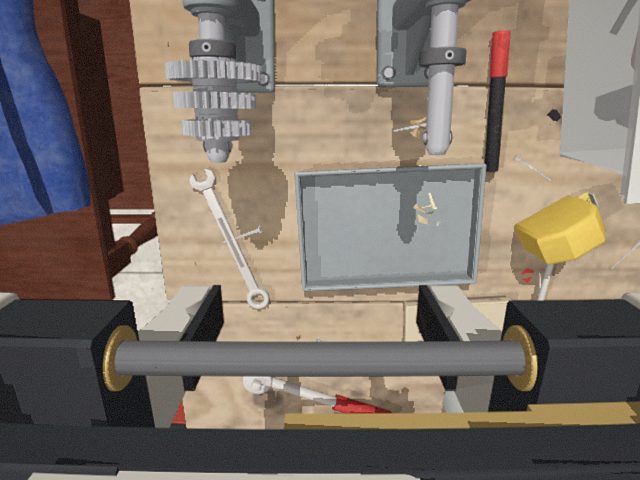

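The wrist view shows the full pin tip at about (row 160, col 218) and the small gear ring at row 128. The spare tip is at about (152, 437) with its collar at row 55. I'll zoom in to get the edges.

```bash
python3 - <<'E'
import cv2
a=cv2.imread("pics/w1.png")
l=cv2.resize(a[0:170,155:285],None,fx=3,fy=3,interpolation=cv2.INTER_CUBIC); r=cv2.resize(a[0:170,370:500],None,fx=3,fy=3,interpolation=cv2.INTER_CUBIC)
cv2.imwrite("pics/w1c.png",cv2.hconcat([l,r]))
E
```

```text
(no output)
```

View pics/w1c.png

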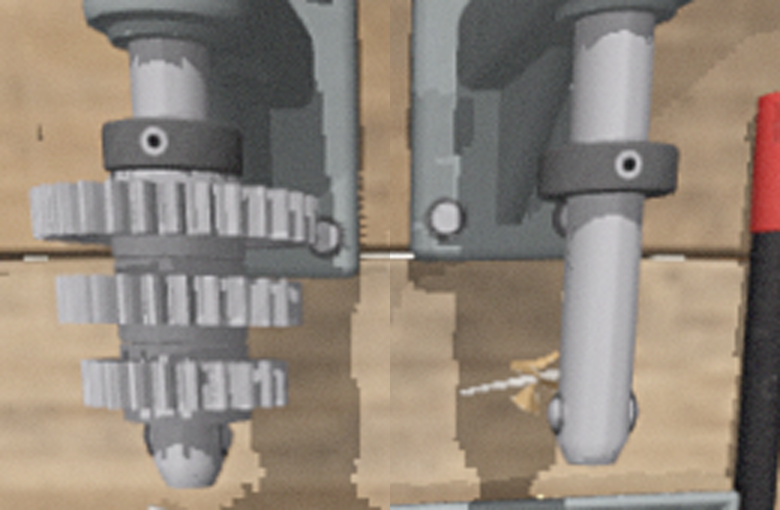

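```bash
python3 - <<'E'
from h import *
import pickle; p=pickle.load(open("w1.pkl","rb"))
L=lambda x,y:(y/3,155+x/3); Rr=lambda x,y:(y/3,370+(x-390)/3)
for n,pts in {"full":[L(170,90),L(189,440)],"spare":[Rr(611,90),Rr(603,230),Rr(592.5,412)]}.items():
    q=[plane(p,a,.115) for a in pts]; print(n,np.round(q,4).tolist()); d=q[0]-q[-1]; print("yaw deg",np.degrees(np.arctan2(d[1],d[0])))
    y=np.arctan2(d[1],d[0]); print("tip est",q[-1][:2]-.012*np.array([np.cos(y),np.sin(y)]))
print("tip low edge full",plane(p,L(190,487),.111),"spare",plane(p,Rr(592,463),.111))
# gear rings: small front/back top edges at teeth crests
print("S ring (top)",plane(p,L(185,385),.138),"M",plane(p,L(180,300),.142),"L",plane(p,L(176,210),.146))
print("small sides",plane(p,L(82,383),.114),plane(p,L(288,383),.114))
print("collar front spare top",plane(p,Rr(608,192),.1305)[:2],"full",plane(p,L(172,168),.1305)[:2], "spare collar side", plane(p,Rr(541,192),.115)[:2],plane(p,Rr(677,190),.115)[:2])
s=np.array([0.4989,0.0174,0.2458]); 
for t in [(0.0095,.0437,0),(0.0095,-.0437,0),(-.0095,.0437,0),(-.0095,-.0437,0)]:
    print(t,proj(p,s+np.array([t[0],-t[1],0])))
E
```

```text
full [[0.6335, 0.0882, 0.115], [0.5565, 0.0896, 0.115]]
yaw deg -1.0273941553537353
tip est [0.54447415 0.08983987]
spare [[0.6334, -0.0669, 0.115], [0.6039, -0.0675, 0.115], [0.5629, -0.0685, 0.115]]
yaw deg 1.3140774685419119
tip est [ 0.55093055 -0.06878755]
tip low edge full [0.54467386 0.09127851 0.111     ] spare [ 0.55038347 -0.0706273   0.111     ]
S ring (top) [0.5704719  0.08373723 0.138     ] M [0.58814191 0.08245549 0.142     ] L [0.60561752 0.08094211 0.146     ]
small sides [0.56997092 0.11458555 0.114     ] [0.56961108 0.0651873  0.114     ]
collar front spare top [ 0.61052988 -0.06344034] full [0.61542106 0.0850785 ] spare collar side [ 0.61194054 -0.05262811] [ 0.61267883 -0.08382313]
(0.0095, 0.0437, 0) [[285.80071259 416.25303375]]
(0.0095, -0.0437, 0) [[286.04792084 218.11459558]]
(-0.0095, 0.0437, 0) [[323.59718484 412.9924922 ]]
(-0.0095, -0.0437, 0) [[323.82511139 221.64312413]]
```

Call:
send_rows(
  targets=[
    [1,3.5,-3.6,2,0.6],
    [1,6,-6.2,4,1.3],
    [1,7.1,-7.2,7,1.3],
    [1,7.1,-7.2,9.6,1.3],
    [1,7.1,-7.2,9.6,1.3],
    [1,7.1,-7.2,9.6,1.3],
  ],
)

```text
clock: 3.6
tool_pos: [0.5699, 0.0901, 0.1504]
tcp_rot: [3.141, 0.0, -0.021]
ft_force: [-0.5, 0.2, 0.7]
finger_gap: 0.0879
finger_force: 0.0
```

```bash
python3 - <<'E'
from h import *
s=st(); p=optics.capture("wrist"); import pickle; pickle.dump(p,open("w2.pkl","wb"))
a=p["pixels"]; cv2.imwrite("pics/w2.png",cv2.resize(a[80:480,120:520],None,fx=1.5,fy=1.5,interpolation=cv2.INTER_CUBIC))
E
```

```text
3.6 [0.5699 0.0901 0.1504] [ 3.141e+00  3.000e-04 -2.090e-02] F [-0.5  0.2  0.7] gap 0.0879 0.0
```

View pics/w2.png

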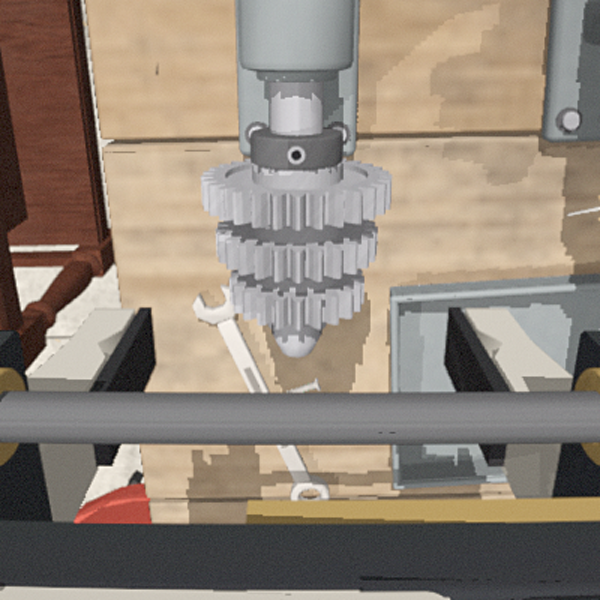

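The pad edges are at crop col 155 and 446, so their middle is 300.5. The small gear spans 230–367 and the rear pin 270–322, so the gears sit about 1 mm to the left of the tool centre. I'll compute it.

```bash
python3 - <<'E'
from h import *
import pickle; p=pickle.load(open("w2.pkl","rb"))
C=lambda x,y:(80+y/1.5,120+x/1.5)
s=np.array([0.5699,0.0901,0.1504]); Rt=R.from_euler("xyz",[3.1412,0,-.0209]).as_matrix()
tool=lambda X:np.round((Rt.T@(X-s))*1000,2)
print("fingers",tool(plane(p,C(155,308),.1504)),tool(plane(p,C(446,308),.1504)))
for n,a,b,y,z in [("S",230,367,300,.114),("M",217,377,245,.114),("L",201,391,190,.114),("pin",270,322,100,.115),("collar",250,343,150,.115),("post",240,355,40,.12)]:
    q1,q2=tool(plane(p,C(a,y),z)),tool(plane(p,C(b,y),z)); print(n,(q1+q2)/2,q2[1]-q1[1])
print("tip",tool(plane(p,C(297,357),.111)))
print("cx",p["cx"])
E
```

```text
fingers [ 9.790e+00 -4.145e+01 -2.000e-02] [9.730e+00 4.411e+01 2.000e-02]
S [-4.355  0.695 36.4  ] 49.29
M [16.615  0.185 36.4  ] 55.769999999999996
L [36.33  -0.125 36.4  ] 64.29
pin [66.315 -0.07  35.4  ] 16.7
collar [50.125  0.065 35.4  ] 30.630000000000003
post [84.785  0.445 30.4  ] 34.99
tip [-29.31   0.11  39.4 ]
cx 319.55057673264974
```

Call:
send_rows(
  targets=[
    [1,0,-0.05,3,0],
    [1,0,-0.05,5.2,0],
    [1,0,-0.05,5.5,0],
    [0.3,0,-0.05,5.5,0],
    [0.2,0,-0.05,5.5,0],
    [-1,0,-0.05,5.5,0],
    [-1,0,-0.05,5.5,0],
    [-1,0,-0.05,5.5,0],
    [-1,0,-0.05,5.5,0],
  ],
  grip_force=10,
)

```text
clock: 4.55
tool_pos: [0.5705, 0.0902, 0.0952]
tcp_rot: [-3.141, -0.001, -0.023]
ft_force: [-1.2, 1.1, 0.5]
finger_gap: 0.0475
finger_force: 10.0
```

Call:
send_rows(
  targets=[
    [-1,0,0,0,0],
    [-1,0,0,-0.06,0],
    [-1,0,0,-0.12,0],
    [-1,0,0,-0.12,0],
  ],
  grip_force=45,
)

```text
clock: 4.95
tool_pos: [0.5702, 0.0898, 0.0959]
tcp_rot: [-3.142, 0.0, -0.023]
ft_force: [-0.6, 2.9, -2.5]
finger_gap: 0.0464
finger_force: 45.0
```

Call:
send_rows(
  targets=[
    [-1,0,-0.05,0,0],
    [-1,-0.2,-0.05,0,0],
    [-1,-0.4,-0.05,0,0],
    [-1,-0.6,-0.05,0,0],
    [-1,-0.8,-0.05,0,0],
    [-1,-1.0,-0.05,0,0],
    [-1,-1.2,-0.05,0,0],
  ],
)

```text
clock: 5.65
tool_pos: [0.5587, 0.0908, 0.0964]
tcp_rot: [-3.141, -0.001, -0.023]
ft_force: [4.1, 2.5, -1.3]
finger_gap: 0.0467
finger_force: 45.0
```

Call:
send_rows(
  targets=[
    [-1,-0.3,-0.03,0,0],
    [-1,-0.6,-0.03,0,0],
    [-1,-0.9,-0.03,0,0],
    [-1,-1.2,-0.03,0,0],
    [-1,-1.5,-0.03,0,0],
    [-1,-1.8,-0.03,0,0],
    [-1,-2.1,-0.03,0,0],
    [-1,-2.5,-0.03,0,0],
    [-1,-3,-0.03,0,0],
    [-1,-4,-0.03,0,0],
    [-1,-4,-0.03,0,0],
    [-1,-4,-0.03,0,0],
  ],
)

```text
clock: 6.85
tool_pos: [0.5181, 0.0919, 0.0963]
tcp_rot: [-3.141, -0.0, -0.022]
ft_force: [1.1, -0.3, -2.5]
finger_gap: 0.047
finger_force: 45.0
```

Call:
send_rows(
  targets=[
    [-1,0.1,2,0,0],
    [-1,0.1,5,0,-0.8],
    [-1,0.1,8,0,-1.6],
    [-1,0.1,11,0,-2.4],
    [-1,0.1,14,0,-2.4],
    [-1,0.1,15.5,0,-2.4],
    [-1,0.1,15.9,0,-2.4],
    [-1,0.1,15.9,0,-2.4],
  ],
)

```text
clock: 7.65
tool_pos: [0.5158, -0.0675, 0.0961]
tcp_rot: [-3.142, -0.0, 0.018]
ft_force: [-0.6, 0.1, -1.1]
finger_gap: 0.0468
finger_force: 45.0
```

```bash
python3 - <<'E'
from h import *
s=st(); p=optics.capture("wrist"); import pickle; pickle.dump(p,open("w3.pkl","wb"))
a=p["pixels"]; cv2.imwrite("pics/w3.png",cv2.resize(a[0:400,180:460],None,fx=2,fy=2,interpolation=cv2.INTER_CUBIC)[:600])
E
```

```text
7.65 [ 0.5158 -0.0675  0.0961] [-3.1416e+00 -2.0000e-04  1.7900e-02] F [-0.6  0.1 -1.1] gap 0.0468 44.99954700702801
```

View pics/w3.png

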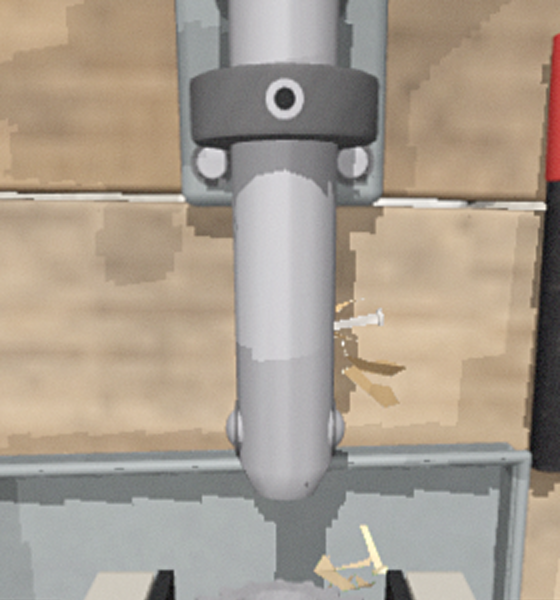

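The pin's midline is at crop col 285–286 and the finger middle at 280.5, so the pin sits about 0.8 mm to tool +y. The tip is at row 500 and the collar's front edge near row 145.

```bash
python3 - <<'E'
from h import *
import pickle; p=pickle.load(open("w3.pkl","rb"))
C=lambda x,y:(y/2,180+x/2)
s=np.array([0.5158,-0.0675,0.0961]); Rt=R.from_euler("xyz",[-3.1416,0,.0179]).as_matrix()
tool=lambda X:np.round((Rt.T@(X-s))*1000,2)
print("fingers",tool(plane(p,C(174,572),.0961)),tool(plane(p,C(387,572),.0961)))
for n,x,y,z in [("tip",285,500,.111),("balls",286,429,.115),("pin",285,400,.115),("pinback",285.5,180,.115),("collar front top",285,140,.1305),("collar sideL",191,135,.115),("collarR",379,135,.115)]: print(n,tool(plane(p,C(x,y),z)))
E
```

```text
fingers [  9.45 -22.13  -0.  ] [ 9.44 24.75  0.  ]
tip [ 31.85   2.13 -14.9 ]
balls [ 47.1    2.25 -18.9 ]
pin [ 52.5    2.06 -18.9 ]
pinback [ 89.92   2.07 -18.9 ]
collar front top [ 94.82   1.86 -34.4 ]
collar sideL [ 96.95 -13.42 -18.9 ]
collarR [ 96.95  17.36 -18.9 ]
```

Call:
send_rows(
  targets=[
    [-1,0.8,0.08,0,0],
    [-1,2,0.08,0,0],
    [-1,2.4,0.08,0,0],
    [-1,2.6,0.08,0,0],
    [-1,2.8,0.08,0,0],
    [-1,3.0,0.08,0,0],
    [-1,3.2,0.08,0,0],
    [-1,3.4,0.08,0,0],
    [-1,3.4,0.08,0,0],
  ],
)

```text
clock: 8.6
tool_pos: [0.5498, -0.0674, 0.0961]
tcp_rot: [-3.142, -0.0, 0.019]
ft_force: [0.5, -0.5, -2.1]
finger_gap: 0.0466
finger_force: 45.0
```

Call:
send_rows(
  targets=[
    [-1,0.2,0,0,0],
    [-1,0.4,0,0,0],
    [-1,0.6,0,0,0],
    [-1,0.8,0,0,0],
    [-1,1.0,0,0,0],
  ],
)

```text
clock: 9.1
tool_pos: [0.5579, -0.0676, 0.0954]
tcp_rot: [3.141, 0.003, 0.018]
ft_force: [-5.8, -0.0, -2.3]
finger_gap: 0.0469
finger_force: 45.0
```

Call:
send_rows(
  targets=[
    [-1,0.2,0,0,0],
    [-1,0.4,0,0,0],
    [-1,0.6,0,0,0],
    [-1,0.8,0,0,0],
    [-1,1.0,0,0,0],
    [-1,1.2,0,0,0],
    [-1,1.4,0,0,0],
    [-1,1.6,0,0,0],
    [-1,1.6,0,0,0],
  ],
)

```text
clock: 10.0
tool_pos: [0.5769, -0.0666, 0.0965]
tcp_rot: [-3.141, -0.002, 0.019]
ft_force: [-0.3, 0.3, -0.4]
finger_gap: 0.0466
finger_force: 45.0
```

Call:
send_rows(
  targets=[
    [-1,0.2,0,0,0],
    [-1,0.4,0,0,0],
    [-1,0.6,0,0,0],
    [-1,0.8,0,0,0],
    [-1,1.0,0,0,0],
    [-1,1.2,0,0,0],
    [-1,1.4,0,0,0],
    [-1,1.6,0,0,0],
    [-1,1.8,0,0,0],
    [-1,1.95,0,0,0],
    [-1,2.1,0,0,0],
  ],
)

```text
clock: 11.1
tool_pos: [0.5967, -0.0665, 0.096]
tcp_rot: [3.142, 0.0, 0.019]
ft_force: [-0.9, 0.4, -2.2]
finger_gap: 0.0471
finger_force: 45.0
```

Free so far. I'll feel for the collar slowly, 1 mm per row.

Call:
send_rows(
  targets=[
    [-1,0.1,0,0,0],
    [-1,0.2,0,0,0],
    [-1,0.3,0,0,0],
    [-1,0.4,0,0,0],
    [-1,0.5,0,0,0],
  ],
)

```text
clock: 11.6
tool_pos: [0.6017, -0.0664, 0.0961]
tcp_rot: [-3.142, -0.0, 0.019]
ft_force: [0.2, 0.5, -2.2]
finger_gap: 0.0466
finger_force: 45.0
```

Call:
send_rows(
  targets=[
    [-1,0.1,0,0,0],
    [-1,0.2,0,0,0],
    [-1,0.3,0,0,0],
  ],
)

```text
clock: 11.9
tool_pos: [0.6026, -0.0666, 0.0955]
tcp_rot: [3.141, 0.004, 0.019]
ft_force: [-8.1, 0.8, 1.9]
finger_gap: 0.0468
finger_force: 45.0
```

Call:
send_rows(
  targets=[
    [-1,0.02,0,0,0],
    [-1,0.02,0,0,0],
    [-1,0.02,0,0,0],
    [-1,0.02,0,0,0],
    [-1,0.02,0,0,0],
    [-1,0.02,0,0,0],
    [-1,0.02,0,0,0],
  ],
)

```text
clock: 12.6
tool_pos: [0.6026, -0.0666, 0.0955]
tcp_rot: [3.141, 0.004, 0.019]
ft_force: [-6.3, -0.0, 0.3]
finger_gap: 0.0468
finger_force: 45.0
```

Call:
send_rows(
  targets=[
    [-1,0,0,0.06,0],
    [-1,0,0,0.1,0],
    [0.3,0,0,0.1,0],
    [1,0,0,0.1,0],
    [1,0,0,0.1,0],
    [1,0,0,0.1,0],
  ],
  grip_force=10,
)

```text
clock: 13.2
tool_pos: [0.6052, -0.0663, 0.0952]
tcp_rot: [-3.142, -0.001, 0.019]
ft_force: [-0.3, -0.7, -0.1]
finger_gap: 0.0735
finger_force: 0.0
```

Call:
send_rows(
  targets=[
    [1,0,0,-3,0],
    [1,0,0,-6.5,0],
    [1,-0.5,-4,-7,1],
    [1,-1,-8.5,-7,2.1],
    [1,-1.4,-13,-7,2.1],
    [1,-1.42,-15.8,-7,2.1],
    [1,-1.42,-15.8,-7,2.1],
    [1,-1.42,-15.8,-6,2.1],
    [1,-1.42,-15.8,-6,2.1],
  ],
)

```text
clock: 14.1
tool_pos: [0.5866, 0.0905, 0.1533]
tcp_rot: [3.141, 0.002, -0.018]
ft_force: [-0.2, 0.3, -0.4]
finger_gap: 0.0876
finger_force: 0.0
```

```bash
python3 - <<'E'
from h import *
s=st(); p=optics.capture("wrist"); import pickle; pickle.dump(p,open("w4.pkl","wb"))
a=p["pixels"]; cv2.imwrite("pics/w4.png",cv2.resize(a[60:460,150:490],None,fx=1.5,fy=1.5,interpolation=cv2.INTER_CUBIC))
E
```

```text
14.1 [0.5866 0.0905 0.1533] [ 3.1409e+00  2.4000e-03 -1.8400e-02] F [-0.2  0.3 -0.4] gap 0.0876 0.0
```

View pics/w4.png

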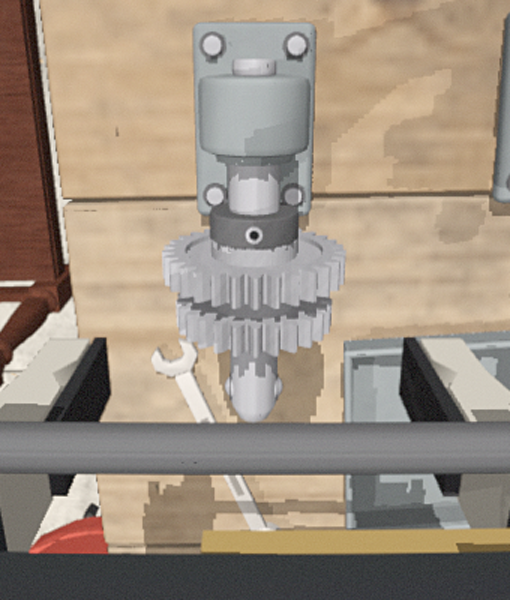

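Everything on the left stand lies on the camera's centre column (254). With the 1.3 mm finger bias I need to shift −1.2 mm along tool y, then descend and grip the medium gear.

Call:
send_rows(
  targets=[
    [1,0.13,-0.12,3,0.3],
    [1,0.13,-0.12,5.5,0.3],
    [1,0.13,-0.12,5.8,0.3],
    [0.4,0.13,-0.12,5.8,0.3],
    [-1,0.13,-0.12,5.8,0.3],
    [-1,0.13,-0.12,5.8,0.3],
    [-1,0.13,-0.12,5.8,0.3],
    [-1,0.13,-0.12,5.8,0.3],
  ],
  grip_force=10,
)

```text
clock: 14.95
tool_pos: [0.5891, 0.0919, 0.0978]
tcp_rot: [3.141, -0.001, -0.023]
ft_force: [1.0, -2.4, 2.1]
finger_gap: 0.0552
finger_force: 10.0
```

Call:
send_rows(
  targets=[
    [-1,0,0.03,0,0],
    [-1,0,0.03,-0.06,0],
    [-1,0,0.03,-0.12,0],
    [-1,0,0.03,-0.12,0],
  ],
  grip_force=45,
)

```text
clock: 15.35
tool_pos: [0.5887, 0.0921, 0.0981]
tcp_rot: [3.141, 0.0, -0.023]
ft_force: [0.5, -3.1, -0.2]
finger_gap: 0.0547
finger_force: 45.0
```

Call:
send_rows(
  targets=[
    [-1,0,0.05,-0.03,0],
    [-1,0,0.05,-0.05,0],
    [-1,0,0.05,-0.05,0],
  ],
)

```text
clock: 15.65
tool_pos: [0.5887, 0.092, 0.0985]
tcp_rot: [-3.141, 0.0, -0.023]
ft_force: [-0.5, 0.3, -2.2]
finger_gap: 0.0546
finger_force: 45.0
```

Call:
send_rows(
  targets=[
    [-1,-0.3,0,0,0],
    [-1,-0.7,0,0,0],
    [-1,-1.1,0,0,0],
    [-1,-1.5,0,0,0],
    [-1,-1.9,0,0,0],
    [-1,-2.1,0,0,0],
    [-1,-2.4,0,0,0],
    [-1,-2.7,0,0,0],
  ],
)

```text
clock: 16.45
tool_pos: [0.5628, 0.092, 0.0994]
tcp_rot: [3.141, -0.002, -0.022]
ft_force: [4.6, -4.0, -3.1]
finger_gap: 0.0545
finger_force: 45.0
```

Call:
send_rows(
  targets=[
    [-1,-0.3,0.04,0,0],
    [-1,-0.6,0.04,0,0],
    [-1,-0.9,0.04,0,0],
    [-1,-1.2,0.04,0,0],
    [-1,-1.5,0.04,0,0],
    [-1,-1.8,0.04,0,0],
    [-1,-2.1,0.04,0,0],
    [-1,-2.5,0.04,0,0],
    [-1,-3,0.04,0,0],
    [-1,-4,0.04,0,0],
    [-1,-4.3,0.04,0,0],
    [-1,-4.3,0.04,0,0],
  ],
)

```text
clock: 17.65
tool_pos: [0.5183, 0.0929, 0.099]
tcp_rot: [-3.141, -0.0, -0.022]
ft_force: [0.1, -0.7, -3.5]
finger_gap: 0.0545
finger_force: 45.0
```

Call:
send_rows(
  targets=[
    [-1,0.1,2,0,0],
    [-1,0.1,5,0,-0.8],
    [-1,0.1,8,0,-1.6],
    [-1,0.1,11,0,-2.3],
    [-1,0.1,14,0,-2.3],
    [-1,0.1,15.6,0,-2.3],
    [-1,0.1,16.1,0,-2.3],
    [-1,0.1,16.1,0,-2.3],
    [-1,0.1,16.1,0,-2.3],
  ],
)

```text
clock: 18.55
tool_pos: [0.5164, -0.0676, 0.0988]
tcp_rot: [-3.142, -0.0, 0.017]
ft_force: [0.6, -0.4, -1.9]
finger_gap: 0.0549
finger_force: 45.0
```

```bash
python3 - <<'E'
from h import *
s=st(); p=optics.capture("wrist"); import pickle; pickle.dump(p,open("w5.pkl","wb"))
a=p["pixels"]; cv2.imwrite("pics/w5.png",cv2.resize(a[0:300,180:460],None,fx=2,fy=2,interpolation=cv2.INTER_CUBIC))
E
```

```text
18.55 [ 0.5164 -0.0676  0.0988] [-3.1415e+00 -2.0000e-04  1.7300e-02] F [ 0.6 -0.4 -1.9] gap 0.0549 44.999389965087175
```

View pics/w5.png

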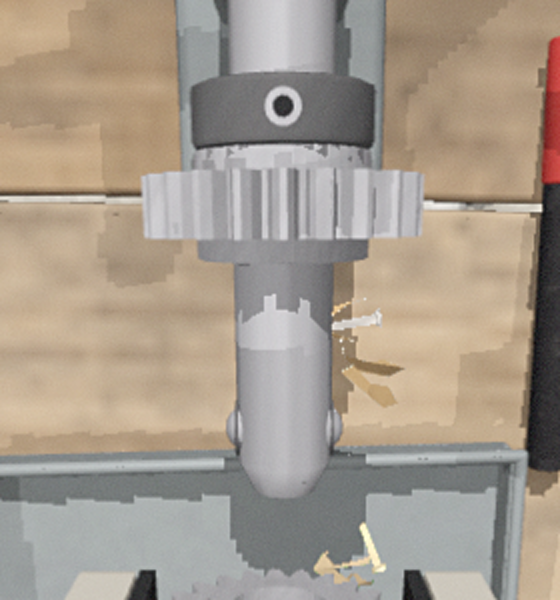

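Small is parked at the collar. The pin midline (284.5) against the finger middle (280) calls for a +0.6 mm shift along tool y.

Call:
send_rows(
  targets=[
    [-1,0.8,0.06,0,0],
    [-1,2,0.06,0,0],
    [-1,2.4,0.06,0,0],
    [-1,2.6,0.06,0,0],
    [-1,2.8,0.06,0,0],
    [-1,3.0,0.06,0,0],
    [-1,3.2,0.06,0,0],
    [-1,3.4,0.06,0,0],
    [-1,3.4,0.06,0,0],
  ],
)

```text
clock: 19.5
tool_pos: [0.5505, -0.0681, 0.0988]
tcp_rot: [-3.142, -0.0, 0.017]
ft_force: [0.3, -0.9, -3.4]
finger_gap: 0.0543
finger_force: 45.0
```

Call:
send_rows(
  targets=[
    [-1,0.2,0,0,0],
    [-1,0.4,0,0,0],
    [-1,0.6,0,0,0],
    [-1,0.8,0,0,0],
    [-1,1.0,0,0,0],
  ],
)

```text
clock: 20.0
tool_pos: [0.5586, -0.0681, 0.098]
tcp_rot: [3.142, 0.003, 0.017]
ft_force: [-5.0, 0.2, -2.4]
finger_gap: 0.055
finger_force: 45.0
```

Call:
send_rows(
  targets=[
    [-1,0.15,0,0,0],
    [-1,0.3,0,0,0],
    [-1,0.45,0,0,0],
    [-1,0.6,0,0,0],
    [-1,0.75,0,0,0],
    [-1,0.9,0,0,0],
    [-1,1.05,0,0,0],
    [-1,1.2,0,0,0],
    [-1,1.35,0,0,0],
    [-1,1.5,0,0,0],
    [-1,1.6,0,0,0],
    [-1,1.6,0,0,0],
  ],
)

```text
clock: 21.2
tool_pos: [0.5769, -0.0676, 0.099]
tcp_rot: [3.142, -0.001, 0.017]
ft_force: [-0.3, -0.1, -2.9]
finger_gap: 0.0546
finger_force: 45.0
```

Call:
send_rows(
  targets=[
    [-1,0.1,0,0,0],
    [-1,0.2,0,0,0],
    [-1,0.3,0,0,0],
    [-1,0.4,0,0,0],
    [-1,0.5,0,0,0],
    [-1,0.6,0,0,0],
    [-1,0.7,0,0,0],
  ],
)

```text
clock: 21.9
tool_pos: [0.5833, -0.0675, 0.0988]
tcp_rot: [-3.142, 0.0, 0.017]
ft_force: [0.0, 0.7, -2.8]
finger_gap: 0.0547
finger_force: 45.0
```

Call:
send_rows(
  targets=[
    [-1,0.1,0,0,0],
    [-1,0.2,0,0,0],
    [-1,0.3,0,0,0],
  ],
)

```text
clock: 22.2
tool_pos: [0.5849, -0.0676, 0.0984]
tcp_rot: [3.142, 0.003, 0.017]
ft_force: [-6.4, 1.3, 1.4]
finger_gap: 0.0544
finger_force: 45.0
```

Call:
send_rows(
  targets=[
    [-1,0.1,0,0,0],
    [-1,0.1,0,0,0],
    [-1,0.1,0,0,0],
    [-1,0.1,0,0,0],
    [-1,0.1,0,0,0],
    [-1,0.1,0,0,0],
    [-1,0.1,0,0,0],
    [-1,0.1,0,0,0],
    [-1,0.1,0,0,0],
  ],
)

```text
clock: 23.1
tool_pos: [0.5849, -0.0676, 0.0982]
tcp_rot: [3.141, 0.004, 0.017]
ft_force: [-7.5, 1.1, 1.4]
finger_gap: 0.0546
finger_force: 45.0
```

Call:
send_rows(
  targets=[
    [-1,0,0,0.06,0],
    [-1,0,0,0.1,0],
    [0.4,0,0,0.1,0],
    [1,0,0,0.1,0],
    [1,0,0,0.1,0],
    [1,0,0,0.1,0],
    [1,-0.2,0,-3,0],
    [1,-0.2,0,-6.5,0],
    [1,-0.2,0,-7,0],
  ],
  grip_force=10,
)

```text
clock: 24.0
tool_pos: [0.5879, -0.0675, 0.1734]
tcp_rot: [3.142, -0.007, 0.018]
ft_force: [1.0, -0.1, 0.1]
finger_gap: 0.0875
finger_force: 0.0
```

```bash
python3 - <<'E'
from h import *
s=st(); delta([0.5978,.0915,.160],-.022)
p=optics.capture("wrist"); cv2.imwrite("pics/w6.png",p["pixels"][:300,160:480]); import pickle; pickle.dump(p,open("w6.pkl","wb"))
E
```

```text
24.0 [ 0.5879 -0.0675  0.1734] [ 3.1416 -0.0072  0.018 ] F [ 1.  -0.1  0.1] gap 0.0875 0.0
shift cm [  1.27 -15.88   1.35] turn deg 2.29
```

View pics/w6.png

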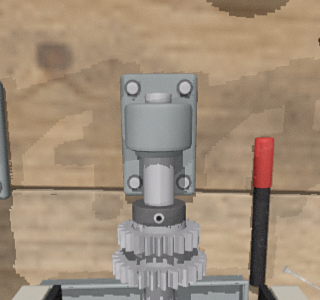

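Small is behind and medium in front of it, together against the collar (rows 238 and 268 in the crop). Now the large gear.

Call:
send_rows(
  targets=[
    [1,0.5,-3.5,0,0.8],
    [1,1,-8,0,1.6],
    [1,1.6,-12,0,2.3],
    [1,2.05,-15.3,0,2.3],
    [1,2.05,-15.9,0,2.3],
    [1,2.05,-15.9,1,2.3],
    [1,2.05,-15.9,1,2.3],
    [1,2.05,-15.9,1,2.3],
  ],
)

```text
clock: 24.85
tool_pos: [0.6024, 0.0905, 0.1579]
tcp_rot: [3.141, 0.002, -0.024]
ft_force: [-0.8, 0.6, 0.6]
finger_gap: 0.0875
finger_force: 0.0
```

Call:
send_rows(
  targets=[
    [1,0.4,-0.12,0,0],
    [1,0.4,-0.12,3,0],
    [1,0.4,-0.12,5.7,0],
    [1,0.4,-0.12,6.1,0],
    [0.6,0.4,-0.12,6.1,0],
    [-1,0.4,-0.12,6.1,0],
    [-1,0.4,-0.12,6.1,0],
    [-1,0.4,-0.12,6.1,0],
  ],
  grip_force=10,
)

```text
clock: 25.65
tool_pos: [0.6073, 0.0916, 0.099]
tcp_rot: [3.14, -0.001, -0.023]
ft_force: [-0.5, -5.1, 1.4]
finger_gap: 0.0636
finger_force: 10.0
```

Call:
send_rows(
  targets=[
    [-1,0,0.08,0,0],
    [-1,0,0.1,-0.06,0],
    [-1,0,0.1,-0.12,0],
    [-1,0,0.1,-0.16,0],
    [-1,0,0.1,-0.16,0],
  ],
  grip_force=45,
)

```text
clock: 26.15
tool_pos: [0.6069, 0.0917, 0.0993]
tcp_rot: [3.141, 0.0, -0.023]
ft_force: [1.6, -5.3, -1.7]
finger_gap: 0.063
finger_force: 45.0
```

Call:
send_rows(
  targets=[
    [-1,0,0.05,-0.02,0],
    [-1,0,0.08,-0.04,0],
    [-1,0,0.08,-0.04,0],
  ],
)

```text
clock: 26.45
tool_pos: [0.6067, 0.0916, 0.0996]
tcp_rot: [-3.141, 0.0, -0.023]
ft_force: [-0.4, -0.6, -1.8]
finger_gap: 0.0632
finger_force: 45.0
```

Call:
send_rows(
  targets=[
    [-1,-0.3,0,0,0],
    [-1,-0.7,0,0,0],
    [-1,-1.1,0,0,0],
    [-1,-1.5,0,0,0],
    [-1,-1.9,0,0,0],
    [-1,-2.3,0,0,0],
    [-1,-2.7,0,0,0],
    [-1,-3.1,0,0,0],
    [-1,-3.5,0,0,0],
    [-1,-3.5,0,0,0],
  ],
)

```text
clock: 27.45
tool_pos: [0.5714, 0.0919, 0.0998]
tcp_rot: [-3.142, 0.0, -0.023]
ft_force: [-0.4, -0.6, -2.4]
finger_gap: 0.0628
finger_force: 45.0
```

Call:
send_rows(
  targets=[
    [-1,-0.3,0,0,0],
    [-1,-0.6,0,0,0],
    [-1,-0.9,0,0,0],
    [-1,-1.2,0,0,0],
    [-1,-1.5,0,0,0],
    [-1,-1.8,0,0,0],
    [-1,-2.1,0,0,0],
    [-1,-2.4,0,0,0],
    [-1,-2.7,0,0,0],
    [-1,-3.1,0,0,0],
    [-1,-3.6,0,0,0],
    [-1,-4.5,0,0,0],
  ],
)

```text
clock: 28.65
tool_pos: [0.5265, 0.0931, 0.0996]
tcp_rot: [3.142, 0.0, -0.023]
ft_force: [-0.1, -0.1, -2.8]
finger_gap: 0.0628
finger_force: 45.0
```

Call:
send_rows(
  targets=[
    [-1,-2,1,0,0],
    [-1,-4.5,4,0,0],
    [-1,-6.5,7.5,0,0],
    [-1,-7.8,11,0,0],
    [-1,-7.8,13.5,0,0],
    [-1,-7.8,14,1,0],
    [-1,-7.8,14,3,0],
    [-1,-7.8,14,5,0],
    [-1,-7.8,14,6.2,0],
    [-1,-7.8,14,6.8,0],
    [-1,-7.8,14,7,0],
    [-1,-7.8,14,7,0],
  ],
)

```text
clock: 29.85
tool_pos: [0.4459, -0.0449, 0.0298]
tcp_rot: [3.142, -0.0, -0.023]
ft_force: [0.0, -0.4, -2.8]
finger_gap: 0.0628
finger_force: 45.0
```

```bash
python3 - <<'E'
from h import *
s=st(); p=optics.capture("scene"); a=p["pixels"]; cv2.imwrite("pics/s7.png",cv2.resize(a[180:400,180:420],None,fx=2.5,fy=2.5,interpolation=cv2.INTER_CUBIC))
E
```

```text
29.85 [ 0.4459 -0.0449  0.0298] [ 3.1415 -0.     -0.0226] F [ 0.  -0.4 -2.8] gap 0.0628 44.999273620778695
```

View pics/s7.png

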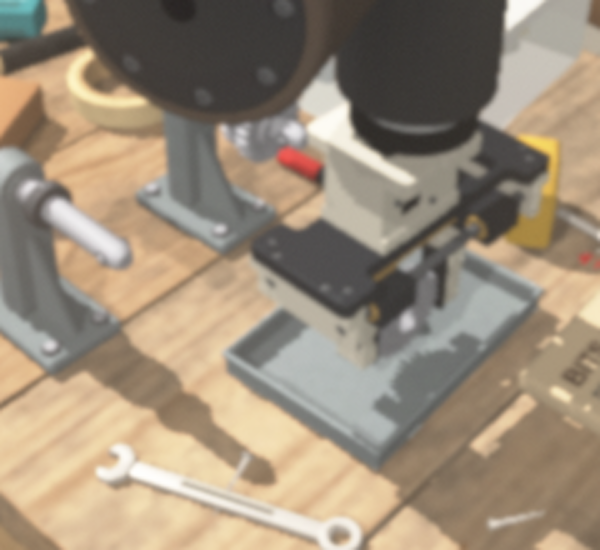

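The gear is held upright over the tray, clear of the walls. I'll lower it slowly by feel.

Call:
send_rows(
  targets=[
    [-1,0,0,0.2,0],
    [-1,0,0,0.4,0],
    [-1,0,0,0.6,0],
    [-1,0,0,0.7,0],
    [-1,0,0,0.8,0],
    [-1,0,0,0.85,0],
  ],
)

```text
clock: 30.5
tool_pos: [0.4457, -0.0452, 0.0212]
tcp_rot: [3.142, 0.0, -0.023]
ft_force: [0.8, 0.0, -3.2]
finger_gap: 0.0623
finger_force: 45.0
```

Call:
send_rows(
  targets=[
    [-1,0,0,0.05,0],
    [-1,0,0,0.1,0],
    [-1,0,0,0.15,0],
    [-1,0,0,0.2,0],
  ],
)

```text
clock: 30.9
tool_pos: [0.4461, -0.0452, 0.0196]
tcp_rot: [3.142, -0.0, -0.023]
ft_force: [-1.8, -0.1, 6.7]
finger_gap: 0.0629
finger_force: 45.0
```

Call:
send_rows(
  targets=[
    [-1,0,0,-0.06,0],
    [-1,0,0,-0.08,0],
    [-1,0,0,-0.08,0],
  ],
  grip_force=10,
)

```text
clock: 31.2
tool_pos: [0.4457, -0.0452, 0.02]
tcp_rot: [-3.142, 0.0, -0.023]
ft_force: [-0.1, 0.2, -3.6]
finger_gap: 0.0634
finger_force: 10.0
```

Call:
send_rows(
  targets=[
    [-1,0,0,0.04,0],
    [-1,0,0,0.05,0],
    [0.46,0,0,0.05,0],
    [0.5,0,0,0.05,0],
    [0.55,0,0,0.05,0],
    [0.6,0,0,0.05,0],
    [0.7,0,0,0.05,0],
    [0.85,0,0,0.05,0],
    [1,0,0,0.05,0],
    [1,0,0,0.05,0],
  ],
)

```text
clock: 32.2
tool_pos: [0.4458, -0.0452, 0.0196]
tcp_rot: [-3.142, -0.0, -0.023]
ft_force: [0.7, 0.2, 0.6]
finger_gap: 0.0864
finger_force: 0.0
```

```bash
python3 - <<'E'
from h import *
s=st(); p=optics.capture("wrist")
for l in ["gear_large"]: print(spotter.find_in(p,l)[:2])
print(proj(p,[[.4457,-.0452,.067],[.4457,-.0452,.035]]))
E
```

```text
32.2 [ 0.4458 -0.0452  0.0196] [-3.1416e+00 -1.0000e-04 -2.2900e-02] F [0.7 0.2 0.6] gap 0.0864 0.0
[{'centre': [313.4, 314.7], 'conf': 0.65}]
[[373.66250579 316.66690223]
 [323.52094111 317.16907743]]
```

Call:
send_rows(
  targets=[
    [1,0,0,-1,0],
    [1,0,0,-4,0],
    [1,0,0,-8,0],
    [1,-1,0,-13,0],
    [1,-1,0,-18,0],
    [1,-1,0,-20,0],
    [1,-1,0,-20,0],
  ],
)

```text
clock: 33.0
tool_pos: [0.4376, -0.0446, 0.2242]
tcp_rot: [-3.14, -0.008, -0.022]
ft_force: [-0.1, -0.4, -0.4]
finger_gap: 0.0874
finger_force: 0.0
```

```bash
python3 - <<'E'
from h import *
s=st(); p=optics.capture("wrist"); t=optics.capture("top")
for q in (p,t):
    for l in ["gear_large","gear_medium","gear_small"]: print(l,[(np.round(d["centre"]).tolist(),round(d["conf"],2)) for d in spotter.find_in(q,l)][:2])
    print(proj(q,[[.4457,-.0452,.035],[.584,-.0665,.114],[.602,-.0665,.114]]).round())
E
```

```text
33.0 [ 0.4376 -0.0446  0.2242] [-3.1395 -0.0079 -0.0224] F [-0.1 -0.4 -0.4] gap 0.0874 0.0
gear_large [([200.0, 320.0], 0.6)]
gear_medium [([9.0, 348.0], 0.78)]
gear_small [([39.0, 353.0], 0.66)]
[[198. 319.]
 [  3. 349.]
 [-30. 348.]]
gear_large []
gear_medium [([228.0, 313.0], 0.85)]
gear_small [([217.0, 313.0], 0.66), ([203.0, 313.0], 0.18)]
[[304. 301.]
 [228. 313.]
 [218. 313.]]
```

The large gear is in the tray and the two parked gears are in place. Handing in.

```bash
python3 -c "
from cell import finish_job
print(finish_job())"
```

```text
the job is handed in; nothing more can be done
None
```

I parked the small gear, then the medium gear, on the spare pin, pressed snugly together against its collar (6–8 N held at the last press); the large gear is standing in the tray, and I handed the job in at about 33 s of the 72 s allowed.

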